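# Check in an oil sample: turn the jar to the scanner, present its plate

### The arm

A 6-joint arm with a two-finger parallel gripper is mounted at the origin on the work surface; the furniture and walls round the work are solid. World frame = base frame: x ahead of the robot, y to its left, z up, the work surface at z = 0. Lengths are in mm, angles in rad, forces in N, time in s.
With the tool pointing down it reaches from about 275 to 1000 mm from the base axis. Payload 8.4 kg.
Tool frame: the origin (TCP) lies where the fingers leave the gripper's body, on its centre line; the fingertips stand 73 mm ahead of it and the grasp point (between the pads) lies 54 mm ahead of it (grip_point_offset is the distance from the TCP to the grasp point, in mm); z points along the fingers, y is the direction in which the jaws open and shut (so a half turn about z gives the same grasp; the last joint's range is limited). The gripper opens to 85 mm and grips with 20 to 120 N. Pads are 22 mm wide; open, the fingers measure 114 mm over their backs; the gripper's body (76 mm by 85 mm) begins 54 mm behind the grasp point. The pads swing forward as they close: fully open they stand 13 mm farther back than shut.
Start: joints at [-1.292, 0.353, 1.633, -0, 1.155, -0.002], TCP at [173.201, -600.525, 303.881] pointing down, gripper open.
Joint ranges: [-2.63, 2.63], [-0.92, 2.1], [0.06, 2.66], [-1.3, 4.44], [0, 2.69], [-3.02, 3.02]. Speed limits (rad/s): [2.22, 2.22, 2.79, 3.14, 3.14, 3.14].

### API

Orientations are given as [roll, pitch, yaw] about the fixed x, y, z axes, in that order (R = Rz(yaw) Ry(pitch) Rx(roll)).
In Python, from rig import sense, grab_frame, sign_off, grip_point_offset gives the robot as it stands. The module is installed in compiled form; this text tells all that it offers.
- The arm moves only by the tool drive_tool, never from a script. Its argument "targets" is one flat list of numbers, 7 for each row, row after row: the shift along the tool's x, y, z in m, then the turn, a rotation vector about the tool's x, y, z in rad, then the opening, from 0 (shut) to 1 (fully open). In form: [tx, ty, tz, wx, wy, wz, grip, tx, ty, tz, wx, wy, wz, grip, ...]. A call has 1 to 12 rows; each row is the pose to reach, as a shift and turn from the pose commanded when the call began, along the tool's axes at that moment; what a row does not reach only later rows make up. A row lasts 1/12 s, in which the tool goes at most 41.7 mm and 7.16 degrees, less where a joint would pass 70% of its speed; a pose out of reach is approached as far as the arm can. A call with a gripper value outside its range is refused whole. The fingers move at their own pace and stop on an object; "force" is the grip in N (left out, the last holds). Time passes only in rows, so rows that repeat a pose let the fingers close. It gives the time, the measured TCP pose, the force and the opening at its end, in the units of the state.
- sense(): the state, without advancing time (a new reading comes with each control period).
- grab_frame(name): name is "scene" or "side" or "wrist"; returns a dict with "color" (400x640x3 uint8, blue, green, red), "vertical_fov" (degrees; the focal length in pixels is half the picture's height over the tangent of half this angle, whatever the lens; pixels are square), "cx", "cy" (the principal point, pixels), "world_from_camera" (4x4, takes a point from camera to world coordinates). Camera axes: x right, y down, z forward; pixel columns grow to the right and rows downward; lengths in mm; the calibration is good to about 2 mm. A picture is of the moment at which its call begins. There is no depth.
- sign_off(): hands the job in, once; it reports no verdict.
The state is a dict: "clock": time; "qpos": joint angles; "qvel": joint speeds; "joint_efforts": joint torques, N m; "eef_pos": TCP position; "tcp_rot": TCP orientation; "contact_force": force on the tool from outside, world axes, zero at the start; "wrist_torque": the same for the moment, N m; "opening": opening from 0.0 (shut) to 1.0 (fully open).
Only numpy, scipy, OpenCV 4.12 (cv2) and the standard library are available. Lean on these libraries where they do the work, as an engineer would, in place of code of your own. Each camera call takes 0.05 s, during which the arm holds its last target. There are 200 camera calls.

### The job

First turn the oil-sample jar where it stands until its white mark squarely faces the scanner's window, and leave it standing there. Then take the glass specimen plate out of its rack without touching its frosted end (the end with the small corner notch), and hold that frosted end centred over the target disc, 10 to 25 cm above it, with the label face up (lying flat or tilted at most about 45 degrees), for the overhead camera to read. Finish while still holding the plate there, and do not disturb the oil can or the small steel block.

Things in the scene. Friction and masses are not known exactly. Their poses are not given: they have to be found in the camera images.
- jar: Loose upright amber jar with a black ribbed cap, 44 mm in diameter, 75 mm tall (cap 41 mm in diameter, from 57 mm up), 0.16 kg nominal. Origin at the centre of its underside; z up; its own +x axis points out through the middle of the white mark (20 mm wide, black square) on its side; a white stripe on the cap points the same way.
- scanner: Fixed grey scanner block, 50 x 90 x 91 mm (depth, width, height) on a 56 x 96 mm black foot. Origin at the centre of its underside; its window looks along its own -x axis. The jar stands about 115 mm in front of its origin.
- scanner_window (a point): Centre of the scanner's dark window, on its front face, 42 mm above the bench.
- rack: Fixed black plastic rack, 70 x 40 x 20 mm high, with a slot along its own x axis, 13 mm wide and 12 mm deep (slot floor 8 mm above the bench), open at both ends. Origin at the centre of its underside. Its yaw may be anything.
- plate: Loose green glass plate, 100 x 44 x 10 mm, 0.1 kg, standing on a long edge in the rack's slot, notch at the top (top edge 52 mm, centre 30 mm above the bench). Origin at its centre; own x along the length to the frosted end, y across the width to the notched edge (up at the start), z out of the label face. Clear part x = -50 to +20 mm, frosted end +20 to +50 mm.
- frosted_end: The plate's frosted pale end, part of it, 30 x 44 x 10 mm, with a 9 mm notch in its outer upper corner; fingers keep off. Origin at its centre, 35 mm from the plate's centre; axes as the plate's. Its label face has a cream label with dark lines and a blue band, its back is plain; seen from the label face, notch at the top, this end is on the right.
- target_disc: Fixed flat white disc with a blue ring, 60 mm in diameter, 2 mm thick, on the bench. Origin at the centre of its underside. The green parts cabinet, about 185 mm tall, stands on the bench between the disc and the rack and jar (about x 0.43 to 0.65, y -0.11 to 0.13 m): carry the plate over or round it..
- oil_can: Bystander: green oil can, body 64 mm in diameter and 80 mm tall with a thin spout to 146 mm; origin under its body. Leave alone.
- gauge_block: Bystander: flat ground steel block, 30 x 35 x 12 mm; origin at the centre of its underside. Leave alone.

How it is judged (in metres and radians):
On the way, in this order (a step that is already met when the one before it is completed fails the run):
1. the jar stands with its mark facing the scanner window and is let go, the plate still in its rack (angle between jar's own z axis and vertical below 0.12 rad and x of scanner_window in the frame of jar above 0.05 m and y of scanner_window in the frame of jar between -0.025 and 0.025 m and distance of jar from where it was at the start of the episode below 0.035 m and height (world z) of jar below 0.006 m and contact force between the fingers and jar below 0.1 N and distance of plate from where it was at the start of the episode below 0.015 m), for 0.2 s.
2. the plate has been taken out of the rack (height (world z) of plate above 0.08 m), for 0.2 s.
At the end, for the whole second after the job is handed in: Jar upright, within 35 mm of its start, the window within 25 mm sideways of the mark's direction. Plate held still by its clear part: frosted end's centre within 25 mm (level) of the disc's centre, 90 to 270 mm above the bench, label face within 55 degrees of straight up (angle between jar's own z axis and vertical below 0.12 rad and x of scanner_window in the frame of jar above 0.05 m and y of scanner_window in the frame of jar between -0.025 and 0.025 m and distance of jar from where it was at the start of the episode below 0.035 m and height (world z) of jar below 0.006 m and horizontal distance between frosted_end and target_disc below 0.025 m and height (world z) of frosted_end between 0.09 and 0.27 m and angle between plate's own z axis and vertical below 0.96 rad and contact force between the fingers and plate above 1 N and contact force between the fingers and frosted_end below 0.5 N and linear speed of plate below 0.03 m/s); the arm keeps its last pose, push and grip.
It fails at once if the oil can is pushed more than 30 mm (distance of oil_can from where it was at the start of the episode above 0.03 m).
It fails at once if the gauge block is pushed more than 30 mm (distance of gauge_block from where it was at the start of the episode above 0.03 m).
It fails at once if the fingers touch the plate's frosted end (contact force between the fingers and frosted_end above 0.5 N).
It fails at once if the jar is tipped (angle between jar's own z axis and vertical above 0.4 rad).
It also fails if it takes over 64 s, if anything falls off the work surface, if the arm or the gripper's body presses on something with over 40 N, if the wrist force passes 120 N, or if a joint passes its speed limit or range.

## Working session

There is one attempt and no reset: what is moved stays moved. The work goes in short steps, Python scripts to look and compute and a tool call to move; the robot and the scene stay as the last step left them, time stands still between calls to the robot, and variables do not carry over. Pictures are saved under pics/ and viewed, about 8 in all and at most 12, crops included, and the job is handed in when it is done.

Besides the shell and the picture viewer there is one more tool, called by a JSON object that holds its "name" and its "arguments". drive_tool: Moves the arm, as the interface text tells. Its arguments: {"type":"object","properties":{"targets":{"type":"array"},"force":{"type":"number"}},"required":["targets"]}

```bash
mkdir -p pics; ls
cat > h.py <<'E'
import numpy as np, cv2
from rig import sense, grab_frame, sign_off, grip_point_offset
from scipy.spatial.transform import Rotation as R
def cam(n,save=None):
    f=grab_frame(n); f['f']=200/np.tan(np.radians(f['vertical_fov'])/2)
    if save: cv2.imwrite('pics/'+save,f['color'])
    return f
def ray(f,u,v):
    T=np.array(f['world_from_camera']); d=T[:3,:3]@np.array([(u-f['cx'])/f['f'],(v-f['cy'])/f['f'],1])
    return T[:3,3],d/np.linalg.norm(d)
def onz(f,u,v,z):
    o,d=ray(f,u,v); return o+d*(z-o[2])/d[2]
def proj(f,p):
    T=np.linalg.inv(np.array(f['world_from_camera'])); c=T[:3,:3]@np.array(p,float)+T[:3,3]
    return np.array([f['cx']+f['f']*c[0]/c[2], f['cy']+f['f']*c[1]/c[2]])
def tri(f1,p1,f2,p2):
    o1,d1=ray(f1,*p1);o2,d2=ray(f2,*p2)
    s=np.linalg.lstsq(np.c_[d1,-d2],o2-o1,rcond=None)[0]
    a,b=o1+s[0]*d1,o2+s[1]*d2
    return (a+b)/2,np.linalg.norm(a-b)
E
python3 - <<'E'
from h import *
import pickle
fs={n:cam(n,f'{n}0.png') for n in('scene','side','wrist')}
pickle.dump(fs,open('f0.pkl','wb'))
for n,f in fs.items(): print(n,f['f'],f['cx'],f['cy'],np.round(np.array(f['world_from_camera']),3).tolist())
print(sense(),grip_point_offset)
E
```

```text
pics
scene 408.3199495716883 321.1492493195196 197.9500023942498 [[-0.425, 0.76, -0.492, 1048.881], [0.905, 0.364, -0.221, 302.852], [0.011, -0.539, -0.842, 964.066], [0.0, 0.0, 0.0, 1.0]]
side 412.91723067676674 321.6220240080822 195.45675058451155 [[0.164, 0.755, -0.635, 1171.066], [0.986, -0.13, 0.1, -68.617], [-0.007, -0.643, -0.766, 858.124], [0.0, 0.0, 0.0, 1.0]]
wrist 282.3360368000999 321.1186139640584 194.15924540438397 [[0.277, -0.927, -0.254, 237.728], [-0.961, -0.267, -0.072, -581.034], [-0.001, 0.264, -0.965, 373.317], [0.0, 0.0, 0.0, 1.0]]
{'clock': 0.15, 'qpos': array([-1.29243141e+00,  3.53510474e-01,  1.63399065e+00, -1.44856808e-05,
        1.15518535e+00, -2.38901929e-03]), 'qvel': array([-0.00072328, -0.00024494, -0.00168887,  0.00106645, -0.00035016,
        0.00056925]), 'joint_efforts': array([-6.71703783e-04, -6.05639362e+01, -3.42340207e+01, -4.51582093e-05,
        6.20353821e-03,  7.15851144e-06]), 'eef_pos': array([ 173.09650294, -600.2423157 ,  303.30900931]), 'tcp_rot': array([-3.14049880e+00,  1.06329060e-05,  2.80759797e-01]), 'contact_force': array([-0.34275699,  0.33570422,  0.51481994]), 'wrist_torque': array([ 0.04297992, -0.05068818, -0.01778635]), 'opening': 1.0038337320934947} 53.900000000000006
```

View pics/scene0.png

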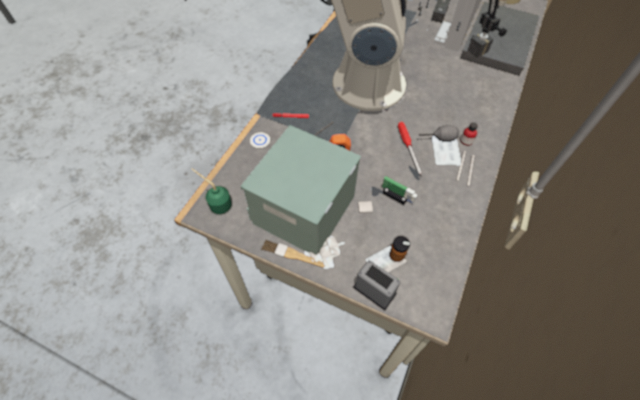

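View pics/side0.png

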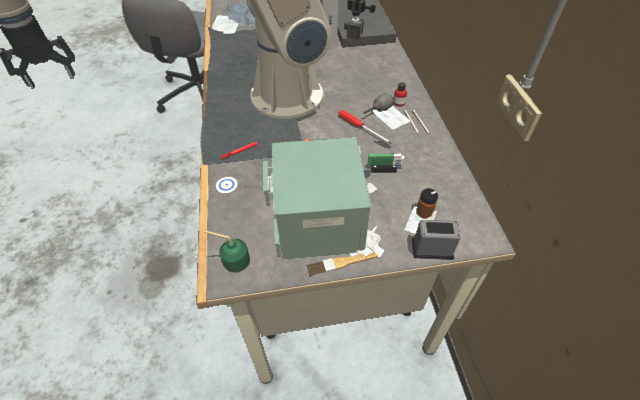

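The scene view shows disc (260,140), plate/rack (398,190), jar (399,248), scanner (377,284). In the side view they are at (227,185), (384,162), (428,204), (436,240).

Run:
```python
from h import *
import pickle
fs=pickle.load(open('f0.pkl','rb'))
S,D=fs['scene'],fs['side']
print('disc',onz(S,260,140,2),onz(D,227,185,2))
print('plate',tri(S,(397,187),D,(382,160)))
print('jar cap',onz(S,402,241,75),onz(D,429,192,75))
print('scanner top',onz(S,380,275,91),onz(D,437,228,91))
print('gauge',onz(S,366,207,12),onz(D,372,188,12))
a=cv2.resize(S['color'][170:310,340:430],None,fx=4.2,fy=4.2,interpolation=cv2.INTER_CUBIC)
b=cv2.resize(D['color'][145:265,365:465],None,fx=4.2,fy=4.2,interpolation=cv2.INTER_CUBIC)
c=np.zeros((600,800,3),np.uint8); c[:588,:378]=a[:588,:378]; c[:504,380:800]=b
cv2.imwrite('pics/crop.png',c)
```

```text
disc [ 376.66060881 -208.61912045    2.        ] [ 378.98587889 -209.07704913    2.        ]
plate (array([373.9390298 , 231.92892843,  20.37016172]), np.float64(1.9733399665001363))
jar cap [556.93790523 299.65197699  75.        ] [555.77684161 298.82060827  75.        ]
scanner top [668.96462401 282.75200991  91.        ] [674.38066587 273.87757513  91.        ]
gauge [466.22361817 176.36205423  12.        ] [466.36394496 180.99592934  12.        ]
```

View pics/crop.png

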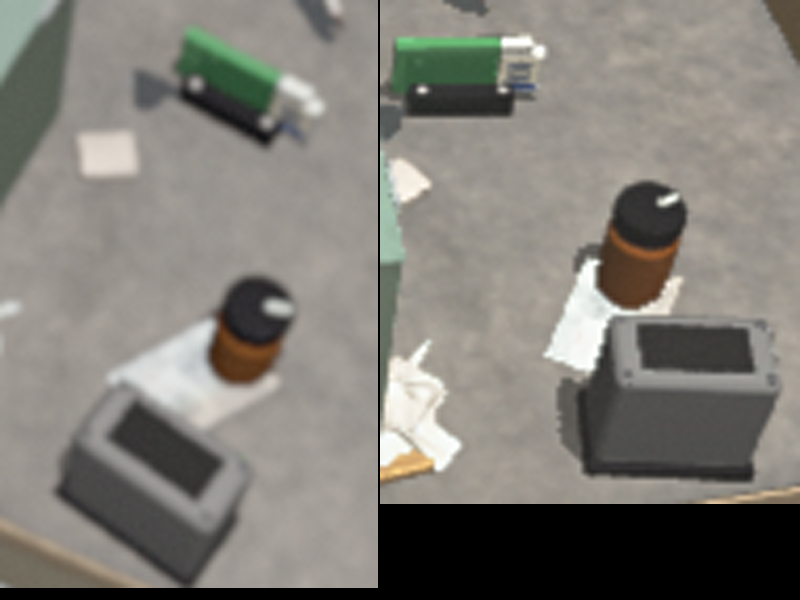

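```bash
cat >> h.py <<'E'
def go(p,rpy,s=None):
    s=s or sense(); R0=R.from_euler('xyz',s['tcp_rot']); R1=R.from_euler('xyz',rpy)
    sh=R0.inv().apply(np.array(p)-s['eef_pos'])/1000; w=(R0.inv()*R1).as_rotvec()
    print('SHIFT',np.round(sh,4),'ROT',np.round(w,4),'rows',round(max(np.linalg.norm(sh)/.0417,np.linalg.norm(w)/.125),1))
E
python3 -c "
from h import *
go([540,270,400],[np.pi,0,2.06])"
```

```text
SHIFT [ 0.5937 -0.7346 -0.0959] ROT [-8.0000e-04 -1.0000e-03 -1.7792e+00] rows 22.8
```

{"name": "drive_tool", "arguments": {"targets": [0.594,-0.735,-0.096,0,0,-1.779,1,0.594,-0.735,-0.096,0,0,-1.779,1,0.594,-0.735,-0.096,0,0,-1.779,1,0.594,-0.735,-0.096,0,0,-1.779,1,0.594,-0.735,-0.096,0,0,-1.779,1,0.594,-0.735,-0.096,0,0,-1.779,1,0.594,-0.735,-0.096,0,0,-1.779,1,0.594,-0.735,-0.096,0,0,-1.779,1,0.594,-0.735,-0.096,0,0,-1.779,1,0.594,-0.735,-0.096,0,0,-1.779,1,0.594,-0.735,-0.096,0,0,-1.779,1,0.594,-0.735,-0.096,0,0,-1.779,1]}}

```text
clock: 1.15
eef_pos: [366.5, -140.2, 354.8]
tcp_rot: [3.141, 0.0, 1.787]
contact_force: [1.6, -0.5, -0.1]
opening: 0.997
```

```bash
python3 -c "
from h import *
print(sense()['qpos'])
go([540,270,400],[np.pi,0,2.06])"
```

```text
[-3.69213711e-01 -8.17652632e-02  2.02720706e+00 -4.56381789e-06
  1.19554048e+00 -5.84976010e-01]
SHIFT [ 0.3635  0.2573 -0.0452] ROT [ 0.0005  0.0004 -0.2734] rows 10.7
```

{"name": "drive_tool", "arguments": {"targets": [0.3635,0.257,-0.045,0,0,-0.273,1,0.3635,0.257,-0.045,0,0,-0.273,1,0.3635,0.257,-0.045,0,0,-0.273,1,0.3635,0.257,-0.045,0,0,-0.273,1,0.3635,0.257,-0.045,0,0,-0.273,1,0.3635,0.257,-0.045,0,0,-0.273,1,0.3635,0.257,-0.045,0,0,-0.273,1,0.3635,0.257,-0.045,0,0,-0.273,1,0.3635,0.257,-0.045,0,0,-0.273,1,0.3635,0.257,-0.045,0,0,-0.273,1,0.3635,0.257,-0.045,0,0,-0.273,1,0.3635,0.257,-0.045,0,0,-0.273,1]}}

```text
clock: 2.15
eef_pos: [543.6, 271.9, 399.2]
tcp_rot: [3.14, -0.001, 2.057]
contact_force: [-1.0, -0.7, -0.7]
opening: 0.995
```

```bash
python3 -c "
from h import *
import pickle
f=cam('wrist','w1.png'); pickle.dump(f,open('w1.pkl','wb'))
print(sense()['eef_pos'],np.round(f['world_from_camera'],3))
for p in([556,299,75],[374,232,40],[671,278,91]): print(proj(f,p))
cv2.imwrite('pics/w1b.png',cv2.resize(f['color'],(800,500),interpolation=cv2.INTER_CUBIC))"
```

```text
[542.50326281 269.45556059 398.71909983] [[ 8.84000e-01  4.50000e-01  1.24000e-01  5.12801e+02]
 [ 4.67000e-01 -8.54000e-01 -2.31000e-01  3.31508e+02]
 [ 2.00000e-03  2.63000e-01 -9.65000e-01  4.69384e+02]
 [ 0.00000e+00  0.00000e+00  0.00000e+00  1.00000e+00]]
[337.04683666 153.66454435]
[206.78160928 133.45481281]
[402.25223949 206.55559854]
```

View pics/w1b.png

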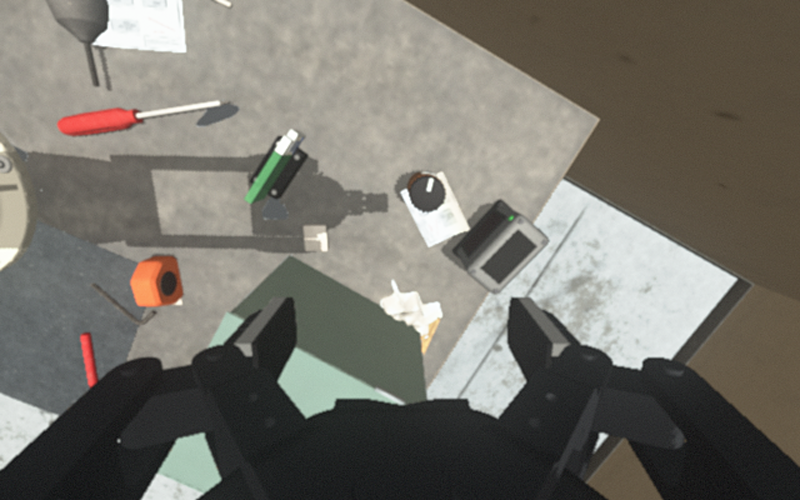

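```bash
cat > m.py <<'E'
from h import *
import pickle,sys
f=pickle.load(open('w1.pkl','rb'));c=f['color'];hsv=cv2.cvtColor(c,cv2.COLOR_BGR2HSV).astype(int)
def sub(u0,v0,u1,v1,m):
    M=np.zeros(m.shape,np.uint8);M[v0:v1,u0:u1]=m[v0:v1,u0:u1];return M
def big(M):
    cs=cv2.findContours(M,cv2.RETR_EXTERNAL,cv2.CHAIN_APPROX_NONE)[0];return max(cs,key=cv2.contourArea)
V=hsv[...,2];S=hsv[...,1]
# cap
M=sub(322,133,366,172,(V<70).astype(np.uint8)); k=cv2.convexHull(big(cv2.morphologyEx(M,cv2.MORPH_CLOSE,np.ones((7,7)))))
(u,v),r=cv2.minEnclosingCircle(k); P=onz(f,u,v,75); print('cap',u,v,r,P, r*395/f['f'])
m=sub(int(u-9),int(v-14),int(u+12),int(v+10),(V>140).astype(np.uint8)); K=cv2.fillConvexPoly(np.zeros_like(m),k,1)
m&=K; vs,us=np.nonzero(m); st=onz(f,us.mean(),vs.mean(),75); d=st-P; print('stripe',us.mean(),vs.mean(),len(us),d,'az',np.degrees(np.arctan2(d[1],d[0])))
# scanner recess (dark rect on top)
M=sub(380,175,442,235,((V<60)).astype(np.uint8))
for cc in cv2.findContours(M,cv2.RETR_LIST,cv2.CHAIN_APPROX_NONE)[0]:
    if cv2.contourArea(cc)>60:
        b=cv2.boxPoints(cv2.minAreaRect(cc)); print('scan',cv2.contourArea(cc),[np.round(onz(f,*p,91)[:2],1).tolist() for p in b])
# plate
g=((hsv[...,0]>50)&(hsv[...,0]<85)&(S>120)).astype(np.uint8); M=sub(185,90,260,175,g); b=cv2.boxPoints(cv2.minAreaRect(big(M))); print('green',b.tolist())
M=sub(210,95,245,135,((V>150)&(S<60)).astype(np.uint8)); b=cv2.boxPoints(cv2.minAreaRect(big(M))); print('frost',b.tolist())
e=c[85:250,180:450]; cv2.imwrite('pics/w1c.png',cv2.resize(e,(800,489),interpolation=cv2.INTER_CUBIC))
E
python3 m.py
```

```text
cap 331.5 146.0 2.5000998973846436 [544.13514483 304.70030962  75.        ] 3.497744994437723
stripe nan nan 0 [nan nan nan] az nan
scan 245.5 [[619.8, 277.6], [629.6, 321.2], [647.8, 316.8], [638.3, 272.7]]m.py:13: RuntimeWarning: Mean of empty slice.
  m&=K; vs,us=np.nonzero(m); st=onz(f,us.mean(),vs.mean(),75); d=st-P; print('stripe',us.mean(),vs.mean(),len(us),d,'az',np.degrees(np.arctan2(d[1],d[0])))
  ret = ret.dtype.type(ret / rcount)
Traceback (most recent call last):
  File "m.py", line 20, in <module>
    g=((hsv[...,0]>50)&(hsv[...,0]<85)&(S>120)).astype(np.uint8); M=sub(185,90,260,175,g); b=cv2.boxPoints(cv2.minAreaRect(big(M))); print('green',b.tolist())
                                                                                                                           ~~~^^^
  File "m.py", line 7, in big
    cs=cv2.findContours(M,cv2.RETR_EXTERNAL,cv2.CHAIN_APPROX_NONE)[0];return max(cs,key=cv2.contourArea)
                                                                             ~~~^^^^^^^^^^^^^^^^^^^^^^^^
ValueError: max() iterable argument is empty
```

Run:
```python
from h import *
import pickle
f=pickle.load(open('w1.pkl','rb'));c=f['color'];h=cv2.cvtColor(c,cv2.COLOR_BGR2HSV)
print(h[138:172:2,322:366:2,2]); print(h[150,205:220],h[140,212]); 
e=c[85:250,180:450]; cv2.imwrite('pics/w1c.png',cv2.resize(e,(800,489),interpolation=cv2.INTER_CUBIC))
```

```text
[[166 152 140 127 108  98  86 110 183 201 189 168 182 175 217 245 228 171
  178 183 180 178]
 [115 116 113 110  92  88 104 103 107  90 102 108 163 201 249 249 243 184
  177 177 180 181]
 [109 110 110  95  89 102  78  77  73  79  91 184 132  87 204 249 246 223
  172 174 179 179]
 [111 112 106  92 100  80  75  84  87  86 140 255 233  78  82 176 243 238
  178 172 177 180]
 [108 107  92 101  78  76  86  87  85  82 195 255 173  87  85 101 221 246
  205 170 176 176]
 [106 107  89  85  69  85  88  86  85  83 239 255 130  87  89  80 127 248
  238 172 172 175]
 [104 130  93  76  81  80  84  84  83 105 255 255  93  89  89  89  96 235
  249 209 165 175]
 [222 255 135  66  81  83  85  83  83 110 253 219  81  91  88  86  82 195
  249 236 170 175]
 [250 247 238  64  81  81  80  82  82  85  90  93  81  84  88  88  81 171
  249 242 202 178]
 [242 254 247  70  82  81  83  84  83  85  87  84  84  84  86  89  81 189
  248 243 229 182]
 [191 255 255 126  78  79  82  81  82  86  87  85  83  84  89  87  80 196
  244 247 234 204]
 [122 250 255 196  68  78  78  83  82  83  84  84  85  85  87  84 109 241
  239 246 245 232]
 [167 206 255 245  85  76  79  80  83  80  81  83  83  84  83  79 136 245
  247 250 250 246]
 [180 182 244 254 234  71  74  80  81  80  80  82  78  81  79 178 255 253
  252 251 249 248]
 [181 177 209 246 252 209 107  71  77  78  78  79  78  72 172 255 253 251
  244 248 251 250]
 [177 175 179 238 243 253 241 191  91  98  80  93 162 221 249 253 244 230
  236 240 250 250]
 [179 175 175 214 248 252 251 248 216 242 206 250 255 255 252 244 241 241
  231 220 241 251]]
[[ 64  98 193]
 [ 64  98 193]
 [ 64  99 186]
 [ 64  97 157]
 [ 62  87 114]
 [ 61  73  77]
 [ 59  70  77]
 [ 64  76  77]
 [ 63  74  76]
 [ 63  78  78]
 [ 60  69  74]
 [ 58  59  65]
 [ 50  29  52]
 [ 36  25  52]
 [ 30  16  49]] [ 65 102 182]
```

View pics/w1c.png

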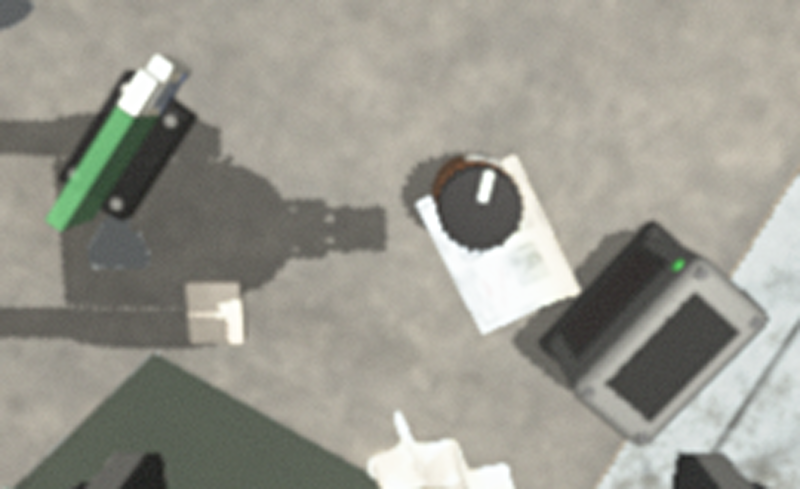

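```bash
cat > m2.py <<'E'
from h import *
import pickle
f=pickle.load(open('w1.pkl','rb'));c=f['color'];hsv=cv2.cvtColor(c,cv2.COLOR_BGR2HSV).astype(int)
q=lambda x,y,z: onz(f,180+x/2.963-.33,85+y/2.963-.33,z)[:2]
az=lambda d: np.degrees(np.arctan2(d[1],d[0]))
P=q(480,206,75); s0=q(484,202,75);s1=q(489,171,75); print('cap',P,'stripe',az(s1-s0),az((s1+s0)/2-P))
r=[q(*p,91) for p in((696,295),(738,332),(655,420),(609,383))]; C=sum(r)/4
print('scanner recess',C,'long az',az(r[0]-r[3]),az(r[1]-r[2]),'short',az(r[1]-r[0]),az(r[2]-r[3]), 'jar->C',az(C-P),np.linalg.norm(C-P))
V,S=hsv[...,2],hsv[...,1]
m=((hsv[...,0]>55)&(hsv[...,0]<80)&(S>80)&(V>130)).astype(np.uint8); m[:,:190]=0;m[:,240:]=0;m[:95]=0;m[165:]=0
k=max(cv2.findContours(m,0,1)[0],key=cv2.contourArea); b=cv2.boxPoints(cv2.minAreaRect(k)); w=np.array([onz(f,*p,52)[:2] for p in b])
print('green top',w.round(1).tolist(),'ctr',w.mean(0)); 
e=[w[i]-w[i-1] for i in range(4)];print([(round(np.linalg.norm(x),1),round(az(x),1)) for x in e])
t=q(160,58,52); print('frost tip',t)
E
python3 m2.py
```

```text
cap [562.05276095 301.3600301 ] stripe 109.77296256916256 100.30784046194792
scanner recess [676.32393105 282.43672163] long az 76.57150149539386 78.86206781445604 short -12.148406780371165 -11.153226820627166 jar->C -9.402849529758639 115.8274230064713
green top [[375.5, 192.9], [386.1, 258.8], [396.0, 257.9], [385.7, 191.7]] ctr [385.84071396 225.31838206]
[(np.float64(10.2), np.float64(173.2)), (np.float64(66.8), np.float64(80.9)), (np.float64(9.9), np.float64(-5.4)), (np.float64(67.0), np.float64(-98.8))]
frost tip [396.33659978 290.08276932]
```

```bash
python3 -c "
from h import *
go([560,301,230],[np.pi,0,np.radians(178)])"
```

```text
SHIFT [0.0197 0.0303 0.1687] ROT [-2.0000e-04 -5.0000e-04 -1.0501e+00] rows 8.4
```

{"name": "drive_tool", "arguments": {"targets": [0.02,0.03,0.169,0,0,-1.05,1,0.02,0.03,0.169,0,0,-1.05,1,0.02,0.03,0.169,0,0,-1.05,1,0.02,0.03,0.169,0,0,-1.05,1,0.02,0.03,0.169,0,0,-1.05,1,0.02,0.03,0.169,0,0,-1.05,1,0.02,0.03,0.169,0,0,-1.05,1,0.02,0.03,0.169,0,0,-1.05,1,0.02,0.03,0.169,0,0,-1.05,1,0.02,0.03,0.169,0,0,-1.05,1,0.02,0.03,0.169,0,0,-1.05,1,0.02,0.03,0.169,0,0,-1.05,1]}}

```text
clock: 3.2
eef_pos: [559.1, 297.9, 230.5]
tcp_rot: [-3.141, -0.0, 3.101]
contact_force: [-0.4, 0.2, -0.3]
opening: 1.001
```

```bash
python3 -c "
from h import *
import pickle
f=cam('wrist','w2.png'); pickle.dump(f,open('w2.pkl','wb'))
print(sense()['eef_pos'],sense()['qpos'])
print(proj(f,[560,301,75]),np.round(f['world_from_camera'],3)[:3,3])
cv2.imwrite('pics/w2b.png',f['color'])"
```

```text
[559.16004378 298.13501681 230.49443046] [ 4.87488502e-01  4.40345021e-01  1.67808543e+00 -4.07493162e-05
  1.02328722e+00 -1.04342297e+00]
[323.98226814 200.28773814] [492.93  301.411 300.574]
```

View pics/w2b.png

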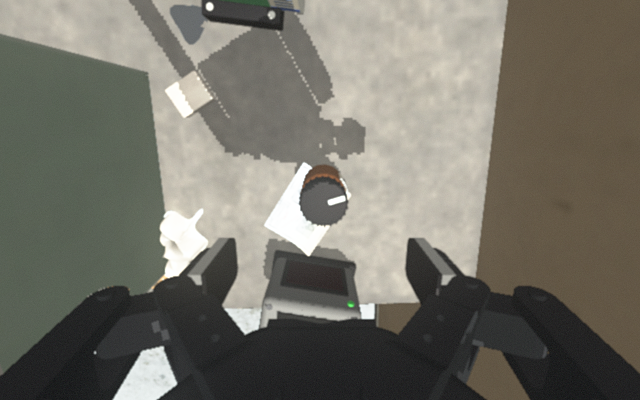

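The view shows the cap centre at (324,201), matching the predicted (560,301) mm. The stripe points to (345,199), about 104° azimuth, and the scanner is directly below it in the picture.

```bash
python3 -c "
from h import *
go([560,301,93],[np.pi,0,3.107])"
```

```text
SHIFT [-0.0007  0.0029  0.1375] ROT [-0.0001 -0.0001 -0.0053] rows 3.3
```

{"name": "drive_tool", "arguments": {"targets": [-0.001,0.003,0.04,0,0,0,1,-0.001,0.003,0.08,0,0,0,1,-0.001,0.003,0.115,0,0,0,1,-0.001,0.003,0.137,0,0,0,1,-0.001,0.003,0.137,0,0,0,1,-0.001,0.003,0.137,0,0,0,0.8,-0.001,0.003,0.137,0,0,0,0.65,-0.001,0.003,0.137,0,0,0,0.55,-0.001,0.003,0.137,0,0,0,0.4,-0.001,0.003,0.137,0,0,0,0.2,-0.001,0.003,0.137,0,0,0,0,-0.001,0.003,0.137,0,0,0,0], "force": 25}}

```text
clock: 4.25
eef_pos: [561.5, 302.0, 95.8]
tcp_rot: [3.14, 0.003, 3.104]
contact_force: [-1.2, -1.7, 5.7]
opening: 0.507
```

{"name": "drive_tool", "arguments": {"targets": [0,0,0,0,0,0.1,0,0,0,0,0,0,0.2,0,0,0,0,0,0,0.3,0,0,0,0,0,0,0.4,0,0,0,0,0,0,0.5,0,0,0,0,0,0,0.6,0,0,0,0,0,0,0.7,0,0,0,0,0,0,0.8,0,0,0,0,0,0,0.9,0,0,0,0,0,0,1.0,0,0,0,0,0,0,1.0,0,0,0,0,0,0,1.0,0]}}

```text
clock: 5.25
eef_pos: [561.7, 302.1, 95.8]
tcp_rot: [3.138, 0.0, 2.104]
contact_force: [0.8, -1.1, 7.3]
opening: 0.508
```

{"name": "drive_tool", "arguments": {"targets": [0,0,0,0,0,0.1,0,0,0,0,0,0,0.2,0,0,0,0,0,0,0.3,0,0,0,0,0,0,0.4,0,0,0,0,0,0,0.5,0,0,0,0,0,0,0.6,0,0,0,0,0,0,0.7,0,0,0,0,0,0,0.8,0,0,0,0,0,0,0.9,0,0,0,0,0,0,1.0,0,0,0,0,0,0,1.0,0,0,0,0,0,0,1.0,0]}}

```text
clock: 6.25
eef_pos: [561.7, 302.2, 95.8]
tcp_rot: [3.139, -0.003, 1.105]
contact_force: [-0.3, -0.7, 6.1]
opening: 0.503
```

{"name": "drive_tool", "arguments": {"targets": [0,0,0,0,0,0,0.6,0,0,0,0,0,0,0.7,0,0,0,0,0,0,0.85,0,0,0,0,0,0,1,0,0,0,0,0,0,1,0,0,0,0,0,0,1,0,0,-0.04,0,0,0,1,0,0,-0.08,0,0,0,1,0,0,-0.12,0,0,0,1,0,0,-0.16,0,0,0,1,0,0,-0.2,0,0,0,1,0,0,-0.2,0,0,0,1]}}

```text
clock: 7.25
eef_pos: [563.3, 303.1, 302.2]
tcp_rot: [3.134, -0.01, 1.104]
contact_force: [1.8, 0.4, 0.2]
opening: 1.002
```

```bash
python3 -c "
from h import *
import pickle
f=cam('wrist','w3.png'); pickle.dump(f,open('w3.pkl','wb'))
print(proj(f,[560,301,75]),sense()['eef_pos'],sense()['qpos'])
u,v=proj(f,[580,297,60]).astype(int);u0=min(max(u-133,0),373);v0=min(max(v-100,0),200)
print(u0,v0)
cv2.imwrite('pics/w3b.png',cv2.resize(f['color'][v0:v0+200,u0:u0+266],None,fx=3,fy=3,interpolation=cv2.INTER_CUBIC))"
```

```text
[317.67066303 187.01405034] [562.28739329 302.56685905 298.55719192] [ 4.91315861e-01  3.75000895e-01  1.61346399e+00 -1.02811603e-05
  1.14437570e+00  9.58226785e-01]
202 79
```

View pics/w3b.png

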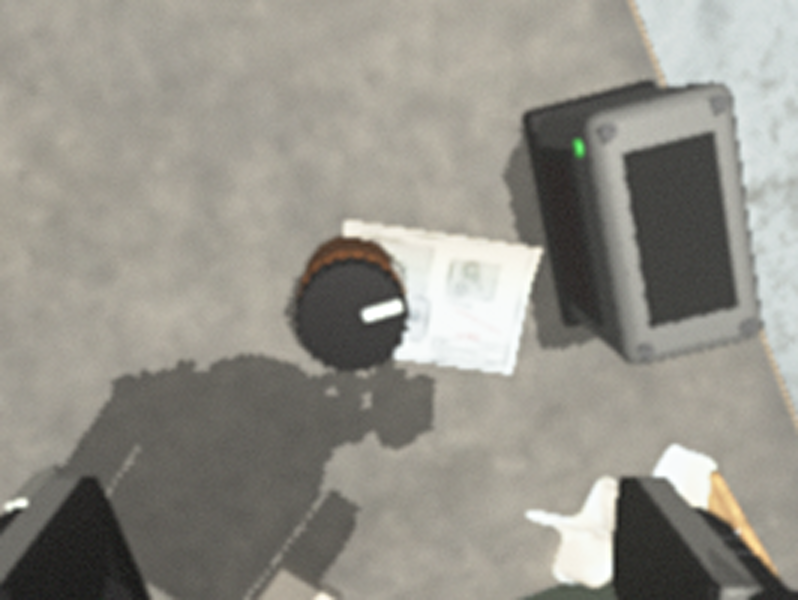

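```bash
python3 -c "
from h import *
import pickle
f=pickle.load(open('w3.pkl','rb'))
q=lambda x,y,z: onz(f,202+x/3-.33,79+y/3-.33,z)[:2]
az=lambda d: np.degrees(np.arctan2(d[1],d[0]))
P=q(352,315,75); s0=q(364,316,75); s1=q(402,304,75); C=sum(q(x,y,91) for x,y in((623,155),(712,132),(738,303),(652,326)))/4
a=az(q(623,155,91)-q(652,326,91))-90;b=az(q(712,132,91)-q(623,155,91));W=C-25*np.array([np.cos(np.radians(a)),np.sin(np.radians(a))])
print(P,'stripe',az(s1-s0),az((s0+s1)/2-P),'C',C,'axis',a,b,'win az',az(W-P),np.linalg.norm(W-P))
go([450,260,330],[np.pi,0,np.radians(180)])
"
```

```text
[562.96695389 303.65783152] stripe -8.9274903108712 -17.498836454879598 C [675.46451813 282.71608092] axis -12.536714192936572 -12.385046156351427 win az -9.988542394090159 89.449470432792
SHIFT [-0.0883 -0.0809 -0.0325] ROT [ 1.0500e-02  6.0000e-04 -2.0377e+00] rows 16.3
```

```bash
python3 -c "
from h import *
import pickle
f=pickle.load(open('w1.pkl','rb'))
for x,y in((155,355),): print('corner',onz(f,180+x/2.963,85+y/2.963,185),onz(f,180+x/2.963,85+y/2.963,0))
print(onz(f,288/1.25,258/1.25,185),onz(f,230/1.25,315/1.25,185))
S=pickle.load(open('f0.pkl','rb'))['scene']
for p in ((295,127),(359,158),(246,181),(318,210)): print(onz(S,*p,185))
"
```

```text
corner [472.10171391 209.37378477 185.        ] [445.62536483 129.92180118   0.        ]
[471.00904807 206.81249758 185.        ] [446.41970155 134.15584437 185.        ]
[428.28200334 -52.73528508 185.        ]
[450.20841398 132.40014565 185.        ]
[626.77318194 -78.63301843 185.        ]
[625.50511339 105.83151708 185.        ]
```

{"name": "drive_tool", "arguments": {"targets": [-0.088,-0.081,-0.032,0,0,-2.03,1,-0.088,-0.081,-0.032,0,0,-2.03,1,-0.088,-0.081,-0.032,0,0,-2.03,1,-0.088,-0.081,-0.032,0,0,-2.03,1,-0.088,-0.081,-0.032,0,0,-2.03,1,-0.088,-0.081,-0.032,0,0,-2.03,1,-0.088,-0.081,-0.032,0,0,-2.03,1,-0.088,-0.081,-0.032,0,0,-2.03,1,-0.088,-0.081,-0.032,0,0,-2.03,1,-0.088,-0.081,-0.032,0,0,-2.03,1,-0.088,-0.081,-0.032,0,0,-2.03,1,-0.088,-0.081,-0.032,0,0,-2.03,1]}}

```text
clock: 8.3
eef_pos: [448.0, 259.2, 324.1]
tcp_rot: [-3.14, -0.001, 2.61]
contact_force: [-0.7, -0.2, 0.2]
opening: 0.998
```

```bash
python3 -c "
from h import *
go([387,232,250],[np.pi,0,np.radians(261)])"
```

```text
SHIFT [ 0.0387 -0.0542  0.0742] ROT [-2.0000e-04 -2.4000e-03 -1.9452e+00] rows 15.6
```

{"name": "drive_tool", "arguments": {"targets": [0.039,-0.054,0.074,0,0,-1.945,1,0.039,-0.054,0.074,0,0,-1.945,1,0.039,-0.054,0.074,0,0,-1.945,1,0.039,-0.054,0.074,0,0,-1.945,1,0.039,-0.054,0.074,0,0,-1.945,1,0.039,-0.054,0.074,0,0,-1.945,1,0.039,-0.054,0.074,0,0,-1.945,1,0.039,-0.054,0.074,0,0,-1.945,1,0.039,-0.054,0.074,0,0,-1.945,1,0.039,-0.054,0.074,0,0,-1.945,1,0.039,-0.054,0.074,0,0,-1.945,1,0.039,-0.054,0.074,0,0,-1.945,1]}}

```text
clock: 9.3
eef_pos: [386.7, 232.7, 250.3]
tcp_rot: [3.141, -0.002, -2.173]
contact_force: [-0.8, -0.1, -0.5]
opening: 1.001
```

```bash
python3 -c "
from h import *
go([387,232,250],[np.pi,0,np.radians(261)]); print(sense()['qpos'])"
```

```text
SHIFT [ 0.0004 -0.0007  0.0003] ROT [ 0.0012 -0.0015 -0.4452] rows 3.6
[ 5.38389789e-01  1.48485010e-01  2.04393990e+00  2.79207924e-05
  9.51036052e-01 -2.00093297e+00]
```

{"name": "drive_tool", "arguments": {"targets": [0,0,0,0,0,-0.12,1,0,0,0,0,0,-0.24,1,0,0,0,0,0,-0.36,1,0,0,0,0,0,-0.445,1,0,0,0,0,0,-0.445,1]}}

```text
clock: 9.72
eef_pos: [386.7, 232.7, 250.4]
tcp_rot: [3.14, -0.001, -1.73]
contact_force: [0.4, -0.7, -0.7]
opening: 1.005
```

```bash
cat > m3.py <<'E'
from h import *
import pickle
f=cam('wrist','w4.png'); pickle.dump(f,open('w4.pkl','wb'))
a=np.radians(81);d=np.array([np.cos(a),np.sin(a)])
for t in(-50,20,50): print(t,proj(f,[*(np.array([388.5,241.7])+t*d),52]))
u,v=proj(f,[388.5,241.7,52]).astype(int);u0=min(max(u-133,0),373);v0=min(max(v-100,0),200)
print(u0,v0,sense()['eef_pos'],sense()['tcp_rot'])
cv2.imwrite('pics/w4b.png',cv2.resize(f['color'][v0:v0+200,u0:u0+266],None,fx=3,fy=3,interpolation=cv2.INTER_CUBIC))
E
python3 m3.py
```

```text
-50 [320.8071683  144.78994568]
20 [321.03337814 215.1089937 ]
50 [321.12160163 242.53393784]
187 95 [386.79210257 232.75615761 250.5438467 ] [ 3.14035053e+00 -1.01994584e-03 -1.73592763e+00]
```

View pics/w4b.png

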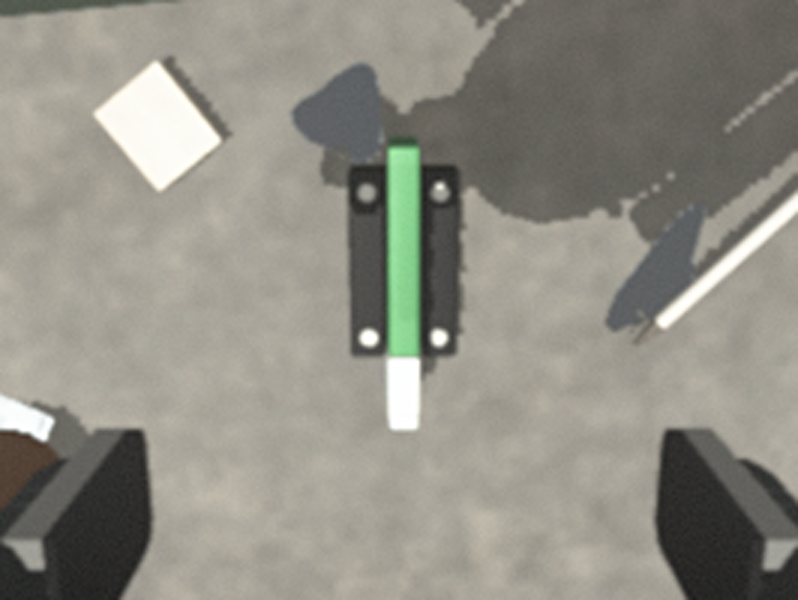

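{"name": "drive_tool", "arguments": {"targets": [0.001,0,0.04,0,0,0,1,0.001,0,0.08,0,0,0,1,0.001,0,0.12,0,0,0,1,0.001,0,0.14,0,0,0,0.8,0.001,0,0.153,0,0,0,0.6,0.001,0,0.153,0,0,0,0.4,0.001,0,0.153,0,0,0,0.25,0.001,0,0.153,0,0,0,0.18,0.001,0,0.153,0,0,0,0.1,0.001,0,0.153,0,0,0,0,0.001,0,0.153,0,0,0,0,0.001,0,0.153,0,0,0,0], "force": 50}}

```text
clock: 10.77
eef_pos: [387.7, 232.4, 99.5]
tcp_rot: [-3.14, 0.001, -1.735]
contact_force: [-0.9, 0.8, 8.3]
opening: 0.108
```

{"name": "drive_tool", "arguments": {"targets": [0,0,0,0,0,0,0,0,0,-0.015,0,0,0,0,0,0,-0.03,0,0,0,0,0,0,-0.05,0,0,0,0,0,0,-0.08,0,0,0,0,0,0,-0.12,0,0,0,0,0,0,-0.16,0,0,0,0,0,0,-0.2,0,0,0,0,0,0,-0.24,0,0,0,0,0,0,-0.28,0,0,0,0,0,0,-0.3,0,0,0,0,0,0,-0.3,0,0,0,0]}}

```text
clock: 11.77
eef_pos: [388.4, 232.8, 404.0]
tcp_rot: [-3.134, 0.006, -1.735]
contact_force: [0.8, 0.3, 0.2]
opening: 0.106
```

```bash
python3 -c "
from h import *
f=cam('side','s5.png'); s=sense(); print(s['opening'],s['eef_pos'],s['qpos'])
p=s['eef_pos']-[0,0,65]; u,v=proj(f,p); print(u,v)
u0=int(min(max(u-100,0),440));v0=int(min(max(v-75,0),250))
cv2.imwrite('pics/s5b.png',cv2.resize(f['color'][v0:v0+150,u0:u0+200],None,fx=3,fy=3))
r=np.radians
go([430,-20,420],[np.pi,0,r(261-60)])
"
```

```text
0.10393212957058347 [387.64316689 232.37213838 401.06690405] [ 5.36715205e-01 -1.63280068e-02  1.86285112e+00 -3.51638239e-05
  1.28941911e+00 -2.44105362e+00]
398.26448328868315 64.25983077001348
SHIFT [ 0.242  -0.083  -0.0194] ROT [-0.0021  0.0055  1.0405] rows 8.3
```

View pics/s5b.png

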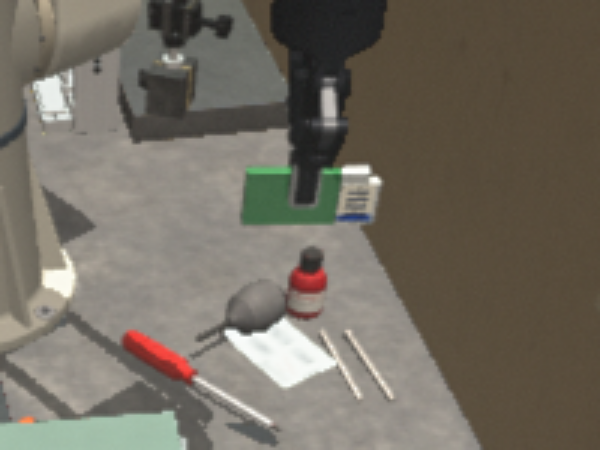

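The side view shows the plate held by the clear green part, with fingers at about x = -6 to -10 mm and the frosted end free.

{"name": "drive_tool", "arguments": {"targets": [0.242,-0.083,-0.02,0,0,1.45,0,0.242,-0.083,-0.02,0,0,1.45,0,0.242,-0.083,-0.02,0,0,1.45,0,0.242,-0.083,-0.02,0,0,1.45,0,0.242,-0.083,-0.02,0,0,1.45,0,0.242,-0.083,-0.02,0,0,1.45,0,0.242,-0.083,-0.02,0,0,1.45,0,0.242,-0.083,-0.02,0,0,1.45,0,0.242,-0.083,-0.02,0,0,1.45,0,0.242,-0.083,-0.02,0,0,1.45,0,0.242,-0.083,-0.02,0,0,1.45,0,0.242,-0.083,-0.02,0,0,1.45,0]}}

```text
clock: 12.82
eef_pos: [428.8, -20.3, 416.5]
tcp_rot: [3.142, -0.003, 3.091]
contact_force: [-0.1, -0.1, -0.8]
opening: 0.107
```

```bash
cat > fin.py <<'E'
from h import *
r=np.radians; a=lambda t:np.array([np.cos(r(t)),np.sin(r(t)),0])
x=a(61); z=np.cos(r(35))*a(151)-np.array([0,0,np.sin(r(35))]); y=np.cross(z,x); Rf=np.c_[x,y,z]
T=np.array([378,-209,235])-Rf@np.array([-44,0,69.5]); rpy=R.from_matrix(Rf).as_euler('xyz')
print('final',T,rpy); s=sense(); print(s['qpos'],s['opening'])
go([*(T[:2]),420],[np.pi,0,r(61)]); go(T,rpy)
E
python3 fin.py
```

```text
final [ 449.12465651 -198.1174619   274.86356233] [-2.18166156  0.          1.06465084]
[-5.08932145e-02 -6.37421428e-02  1.87453420e+00  1.50916264e-05
  1.33372966e+00 -1.57155044e+00] 0.10697936862182936
SHIFT [-0.0292 -0.1765 -0.0036] ROT [-3.0000e-03 -1.9000e-03  2.0268e+00] rows 16.2
SHIFT [-0.0297 -0.1765  0.1416] ROT [0.5959 0.9587 1.8457] rows 17.3
```

{"name": "drive_tool", "arguments": {"targets": [-0.029,-0.176,0,0,0,2.026,0,-0.029,-0.176,0,0,0,2.026,0,-0.029,-0.176,0,0,0,2.026,0,-0.029,-0.176,0,0,0,2.026,0,-0.029,-0.176,0,0,0,2.026,0,-0.029,-0.176,0,0,0,2.026,0,-0.029,-0.176,0,0,0,2.026,0,-0.029,-0.176,0,0,0,2.026,0,-0.029,-0.176,0,0,0,2.026,0,-0.029,-0.176,0,0,0,2.026,0,-0.029,-0.176,0,0,0,2.026,0,-0.029,-0.176,0,0,0,2.026,0]}}

```text
clock: 13.82
eef_pos: [450.3, -197.0, 416.4]
tcp_rot: [-3.139, -0.001, 1.592]
contact_force: [0.8, -0.5, -0.9]
opening: 0.103
```

```bash
python3 fin.py
```

```text
final [ 449.12465651 -198.1174619   274.86356233] [-2.18166156  0.          1.06465084]
[-4.15503796e-01  4.63601475e-02  1.76583151e+00  8.41930623e-06
  1.33241206e+00 -4.37108965e-01] 0.10298883841388672
SHIFT [-0.0011 -0.0012 -0.0036] ROT [-3.000e-03 -5.000e-04  5.277e-01] rows 4.2
SHIFT [-0.0013 -0.0008  0.1416] ROT [0.9339 0.2526 0.4864] rows 8.7
```

{"name": "drive_tool", "arguments": {"targets": [0,0,0.015,0.093,0.025,0.049,0,0,0,0.03,0.187,0.05,0.097,0,0,0,0.045,0.28,0.076,0.146,0,0,0,0.06,0.374,0.101,0.195,0,-0.001,-0.001,0.075,0.467,0.126,0.243,0,-0.001,-0.001,0.09,0.56,0.152,0.292,0,-0.001,-0.001,0.105,0.654,0.177,0.34,0,-0.001,-0.001,0.12,0.747,0.202,0.389,0,-0.001,-0.001,0.132,0.84,0.227,0.438,0,-0.001,-0.001,0.142,0.934,0.253,0.486,0,-0.001,-0.001,0.142,0.934,0.253,0.486,0,-0.001,-0.001,0.142,0.934,0.253,0.486,0]}}

```text
clock: 14.82
eef_pos: [449.4, -198.3, 274.0]
tcp_rot: [-2.182, -0.001, 1.072]
contact_force: [1.3, 0.4, -1.0]
opening: 0.104
```

```bash
python3 fin.py
python3 - <<'E'
from h import *
S=cam('scene','s6.png');D=cam('side','d6.png');import pickle;pickle.dump((S,D),open('f6.pkl','wb'))
out=[]
for f in(S,D):
    u,v=proj(f,[378,-209,235]);print(u,v); u0=int(max(u-65,0));v0=int(max(v-60,0)); print(u0,v0); out.append(cv2.resize(f['color'][v0:v0+130,u0:u0+130],(399,399),interpolation=cv2.INTER_CUBIC))
cv2.imwrite('pics/c6.png',np.hstack(out))
s=sense();print(s['contact_force'],s['tcp_rot'])
E
```

```text
final [ 449.12465651 -198.1174619   274.86356233] [-2.18166156  0.          1.06465084]
[-0.44380405  0.62915046  1.53356318  0.04911552  1.9375094   0.04826848] 0.10412277414535276
SHIFT [ 0.0002 -0.1197 -0.0835] ROT [-0.9598  0.0023  0.0072] rows 7.7
SHIFT [ 0.     -0.0009 -0.0002] ROT [0.0002 0.0052 0.0051] rows 0.1
249.28090135144095 81.02382072470965
184 21
208.85222494352007 118.77360752326432
143 58
[-0.3488971  -1.37466045 -0.38513724] [-2.18708448e+00 -1.49831340e-03  1.07249297e+00]
```

View pics/c6.png

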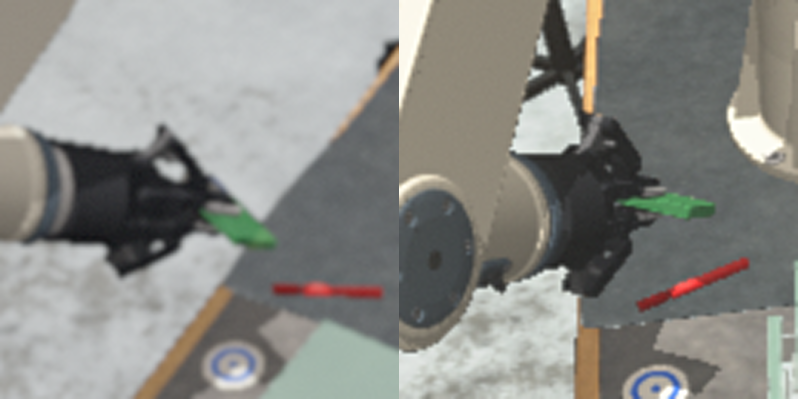

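Run:
```python
from h import *
f=cam('wrist','w7.png'); s=sense(); Rf=R.from_euler('xyz',s['tcp_rot']).as_matrix()
for x in(60,-10,-29,-59): print(x,proj(f,s['eef_pos']+Rf@np.array([x if x!=60 else 41,0,69.5-22])),)
print('disc',proj(f,[378,-209,2]),'frost ctr',s['eef_pos']+Rf@np.array([-44,0,69.5]))
cv2.imwrite('pics/w7b.png',f['color'])
```

```text
60 [320.1001988  181.76718482]
-10 [320.20894087 287.13160326]
-29 [320.24405257 321.15269936]
-59 [320.29459874 370.12885461]
disc [502.8333272  227.60573925] frost ctr [ 379.29793701 -209.74978385  237.04676346]
```

View pics/w7b.png

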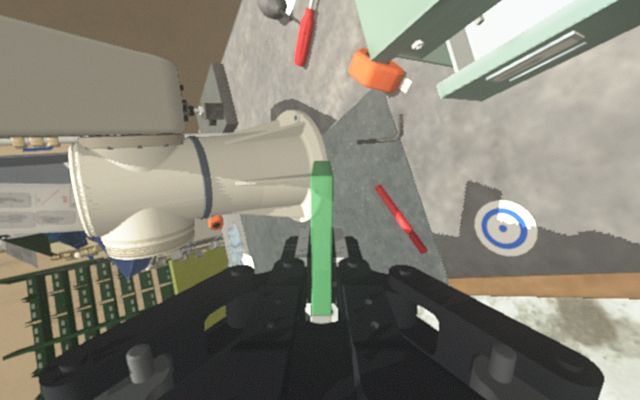

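The wrist view shows the disc at (503,228), as predicted. The fingers are clear of the frosted end, and the plate sits about 4 mm along from nominal, well inside the tolerance.

```bash
python3 -c "
from h import *
s=sense(); print(s['opening'],np.abs(s['qvel']).max(),s['clock']); print(sign_off())"
```

```text
0.10644933419240968 0.015640619584872926 14.9667
the job is handed in; nothing more can be done
None
```

The job is handed in at about 15 s on the robot's clock. The plate is held over the disc and the jar's mark faces the scanner. The sign-off gives no verdict, so what follows is from my own checks.

- **Jar:** I gripped it low on the body, turned it about 115° and let it go. The check picture put the stripe at −9° to −17°, with the scanner window at about −10° from the jar. The jar moved about 3 mm.
- **Plate:** I lifted it by its clear part and carried it high over the cabinet. It is tilted so the label face should be about 35° from straight up. The frosted end's centre comes out at about (379, −210, 237) mm, against the disc at (378, −209).
- **Disagreement:** The pictures suggest the plate sits about 4 mm along its length from where I assumed, well inside the 25 mm allowed.
- **Not seen directly:** The frosted end and label were hidden by the gripper in the final scene and side views. That the label faces up follows from the grasp geometry, backed by the side view after lifting, which showed the frosted end free of the fingers.
- **Oil can and steel block:** I kept well clear of both and saw no contact forces, but I did not measure their positions again at the end.

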